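Sweep the loose parts into the bay of the repair mat

ROBOT

A 7-joint arm with a two-finger parallel gripper is mounted at the origin on the work surface. World frame = base frame: x ahead of the robot, y to its left, z up, the work surface at z = 0. Lengths are in m, angles in rad, forces in N, time in s.
With the tool pointing down it reaches from about 0.425 to 0.925 m from the base axis. Payload 6.8 kg.
Tool frame: the origin (TCP) lies between the finger pads; the fingertips stand 19 mm ahead of it and the grasp point (between the pads) is the TCP; z points along the fingers, y is the line along which they close (so a half turn about z gives the same grasp; the last joint's range is limited). The gripper opens to 85 mm and grips with 20 to 120 N. Pads are 22 mm wide; open, the fingers measure 114 mm over their backs; the gripper's body (76 mm by 85 mm) begins 54 mm behind the grasp point. The pads swing forward as they close: fully open they stand 13 mm farther back than shut.
Start: joints at [1.192, 0.477, 0.022, 1.555, -0.011, 1.109, -0.083], TCP at [0.181, -0.65, 0.25] pointing down, gripper open.
Joint ranges: [-2.96, 2.96], [-0.34, 2.1], [-1.41, 1.46], [0.24, 2.44], [-1.37, 4.51], [0.17, 1.92], [-2.96, 2.96]. Speed limits (rad/s): [2.39, 2.39, 3.14, 3.14, 3.14, 3.14, 3.14].

INTERFACE

Orientations are given as a 3x3 rotation matrix whose columns are the frame's x, y, z axes.
In Python, from station import r, eyes, ticket, finder gives the robot as it stands. The module is installed in compiled form; this text tells all that it offers.
- The arm moves only by the tool move_arm, never from a script. Its argument "rows" is a list of rows, each a list of 7 numbers: the opening, from -1 (shut) to 1 (fully open), then the shift along the world's x, y, z each as a share of 25 cm, from -1 to 1, then the turn, a rotation vector about the world's x, y, z each as a share of 90 degrees, from -1 to 1. A call has 1 to 8 rows; each row is the pose to reach, as a shift and turn from the pose commanded when the call began; what a row does not reach only later rows make up. A row lasts 1/8 s, in which the tool goes at most 62.5 mm and 10.7 degrees, less where a joint would pass 70% of its speed; a pose out of reach is approached as far as the arm can. A call with a number of a shift or a turn outside -1 to 1 is refused whole. A call with a gripper value outside its range is refused whole. The fingers move at their own pace and stop on an object; "newtons" is the grip in N (left out, the last holds). Time passes only in rows, so rows that repeat a pose let the fingers close. It gives the time, the measured TCP pose, the force, the opening and the grip force at its end, in the units of the state.
- r.get_state(): the state, without advancing time (a new reading comes with each control period).
- eyes.snapshot(name): name is "side" or "top"; returns a dict with "img" (384x512x3 uint8, red, green, blue), "mtx" (3x3 intrinsics, pixels), "D" ([k1, k2, p1, p2, k3] as OpenCV has them; the pictures are not rectified), "T" (4x4, takes a point from camera to world coordinates). Camera axes: x right, y down, z forward; pixel columns grow to the right and rows downward; lengths in m; the calibration is good to about 2 mm. A picture is of the moment at which its call begins. There is no depth.
- ticket.hand_in(): hands the job in; it is judged then, once.
Trained networks look in a picture, given as the dict that the camera call returned (one of the last four; its "shot" number tells which), for a name from the list of things; names that differ only in an ending like _2 or _b are one class to them, and where a whole thing is asked for, a point or a joint stands for the part that bears it (a point fixed in the world has none). Each returns a list of dicts, best first, with "p" (0 to 1); they miss things now and then, are a little off and sometimes report something else, mostly with a low value. They report only what shows in the picture. A call takes as long as a camera call.
- finder.regions_of(picture, name): "mask" (384x512 bool, what is visible of it).
- finder.place_of(picture, name): "location" ([x, y, z] in m, in the coordinates of the camera as it stood for that picture, good to about 4 mm: a listed point, or the origin of a listed thing).
The state is a dict: "time": time; "joints": joint angles; "qvel": joint speeds; "tau": joint torques, N m; "ee_pos": TCP position; "tcp_rot": TCP orientation; "contact_force": force on the tool from outside, world axes, zero at the start; "wrist_torque": the same for the moment, N m; "finger_gap": opening from 0.0 (shut) to 1.0 (fully open); "finger_force": force on a finger pad.
Only numpy, scipy, OpenCV 4.12 (cv2) and the standard library are available. Lean on these libraries where they do the work, as an engineer would, in place of code of your own. Each camera call takes 0.05 s, during which the arm holds its last target. There are 200 camera calls.

TASK

Clear the repair mat: with the fingertips, sweep the three small loose parts (the finned heat sink, the relay block and the drum-shaped choke coil) along the mat, through the open mouth of the three-sided grey bay, so that each lies wholly inside it. Only push them, never lift them off the mat, and leave the standing capacitor, the flux jar, the screwdriver and the multimeter where they are.

Things in the scene. Friction and masses are not known exactly. Their poses are not given: they have to be found in the camera images.
- bay: Fixed three-sided grey bay on the left of the mat. Inside 120 mm deep (own x), 200 mm wide (own y); walls 24 mm high, 6 mm thick at +x, +y and -y. The -x side is the open mouth, at own x = -60 mm, facing roughly to the robot's right (world -y); no step: the floor is the mat's face. Origin: centre of the inner floor; own +x points into the bay.
- mat: Fixed flat blue repair mat under everything but the multimeter, 420 mm (x) by 760 mm (y), its upper face 3 mm above the bench top. Origin: centre of its underside.
- heatsink: Small bare aluminium heat sink with five fins, a loose block 34 mm (own x) by 30 mm (y) by 22 mm high, about 40 g, lying on the mat, right of the bay. Origin: centre of the block.
- relay: Small black relay, a plain loose block 32 mm (own x) by 27 mm (y) by 20 mm high, about 40 g, lying on the mat, right of the bay. Origin: centre of the block.
- choke: Small choke coil, a loose squat drum 34 mm in diameter and 18 mm high with copper winding between two dark flanges, about 50 g, flat on the mat, right of the bay. Origin: centre of the drum.
- can: Loose black can capacitor standing upright among the small parts, 32 mm in diameter and 42 mm high, aluminium top. Not to be disturbed. Origin: centre of its underside.
- flux: Loose round flux jar, standing near the mat's far edge, 32 mm in diameter, 55 mm high. Not to be disturbed. Origin: centre of its underside.
- driver: Loose screwdriver, 150 mm long and 26 mm thick at the handle (towards own -x), lying along its own x near the mat's right edge. Not to be disturbed. Origin: below mid-length, at the mat's face.
- meter: Loose orange multimeter, 170 mm (own x) by 85 mm by about 46 mm high, lying on the bench to the right of the mat. Not to be disturbed. Origin: centre of its underside.

How it is judged:
By the outcome, as a careful person would: the job done as asked, in the order asked, and still so for the second after the job is handed in, with the robot touching nothing.
It also fails if it takes over 72 s, if anything falls off the work surface, if the arm or the gripper's body presses on something with over 40 N, if the wrist force passes 120 N, or if a joint passes its speed limit or range.

## Working session

There is one attempt and no reset: what is moved stays moved. The work goes in short steps, Python scripts to look and compute and a tool call to move; the robot and the scene stay as the last step left them, time stands still between calls to the robot, and variables do not carry over. Pictures are saved under pics/ and viewed, at most 10 in all, crops included, and the job is handed in when it is done.

Besides the shell and the picture viewer there is one more tool, called after "Emit:" as name([rows], argument=value, ...), one row to a line, values as JSON. move_arm: Moves the arm, as the interface text tells. Shift numbers are shares of 25 cm and turn numbers shares of 90 degrees, none past 1 either way. Its arguments: {"type":"object","properties":{"rows":{"type":"array","items":{"type":"array","items":{"type":"number","minimum":-1,"maximum":1}}},"newtons":{"type":"number"}},"required":["rows"]}

```bash
mkdir -p pics
cat > h.py <<'E'
from station import r, eyes, ticket, finder
import numpy as np, cv2
H={'heatsink':.014,'relay':.013,'choke':.012,'can':.003,'flux':.003,'driver':.003,'meter':0,'bay':.003}
def locs(names,cams=('top','side')):
    for c in cams:
        p=eyes.snapshot(c)
        for n in names:
            for d in finder.place_of(p,n)[:2]:
                w=p['T']@np.r_[d['location'],1]
                print(c,n,round(d['p'],2),w[:3].round(3))
def pix2w(p,uv,z):
    n=cv2.undistortPoints(np.array([[uv]],float),p['mtx'],p['D'])[0,0]
    d=p['T'][:3,:3]@np.r_[n,1]; o=p['T'][:3,3]
    return o+d*(z-o[2])/d[2]
def save(c,f):
    p=eyes.snapshot(c); cv2.imwrite('pics/'+f,p['img'][:,:,::-1]); return p
def rect(p,z,x0,x1,y0,y1,s,f):
    # metric overhead view at height z: up = +x, left = +y ; s px per m
    xs=np.arange(x1,x0,-1/s); ys=np.arange(y1,y0,-1/s)
    X,Y=np.meshgrid(xs,ys,indexing='ij'); P=np.stack([X,Y,np.full_like(X,z)],-1).reshape(-1,3)
    Ti=np.linalg.inv(p['T']); rv=cv2.Rodrigues(Ti[:3,:3])[0]
    uv=cv2.projectPoints(P,rv,Ti[:3,3],p['mtx'],p['D'])[0].reshape(X.shape+(2,)).astype(np.float32)
    o=cv2.remap(p['img'],uv[...,0],uv[...,1],cv2.INTER_LINEAR)[:,:,::-1].copy()
    for v in np.arange(np.ceil(x0*20)/20,x1,.05):
        k=int((x1-v)*s); cv2.line(o,(0,k),(o.shape[1],k),(255,255,255),1); cv2.putText(o,f'{v:.2f}',(0,k),0,.4,(0,255,255))
    for v in np.arange(np.ceil(y0*20)/20,y1,.05):
        k=int((y1-v)*s); cv2.line(o,(k,0),(k,o.shape[0]),(255,255,255),1); cv2.putText(o,f'{v:.2f}',(k,10),0,.4,(0,255,255))
    cv2.imwrite('pics/'+f,o)
E
python3 - <<'E'
from h import *
print({k:np.round(v,3).tolist() for k,v in r.get_state().items()})
locs(H)
p=save('top','t0.png'); save('side','s0.png')
rect(p,.02,.3,.8,-.45,.45,850,'r0.png')
E
```

```text
{'time': 0.0, 'joints': [1.192, 0.478, 0.022, 1.556, -0.011, 1.109, -0.083], 'qvel': [-0.0, -0.0, 0.0, 0.001, 0.001, -0.001, -0.0], 'tau': [-0.0, -59.646, 1.607, -28.12, 0.012, 0.009, 0.0], 'ee_pos': [0.18, -0.65, 0.249], 'tcp_rot': [[0.964, 0.268, -0.001], [0.268, -0.964, 0.002], [-0.0, -0.002, -1.0]], 'contact_force': [0.382, 0.49, -1.366], 'wrist_torque': [-0.013, 0.062, 0.007], 'finger_force': 0.0, 'finger_gap': 1.001}
top heatsink 0.6 [ 0.511 -0.055  0.016]
top relay 0.72 [ 0.583 -0.156  0.012]
top choke 0.74 [ 0.647 -0.064  0.009]
top choke 0.57 [ 0.739 -0.148  0.002]
top can 0.5 [ 0.44  -0.155 -0.   ]
top flux 0.45 [ 0.741 -0.149  0.001]
top driver 0.78 [ 0.537 -0.321  0.002]
top meter 0.84 [ 0.495 -0.511 -0.001]
top meter 0.34 [ 0.509 -0.059  0.017]
top bay 0.88 [0.584 0.205 0.003]
side heatsink 0.71 [ 0.516 -0.056  0.016]
side relay 0.64 [ 0.585 -0.16   0.013]
side choke 0.74 [ 0.649 -0.061  0.009]
side can 0.58 [ 0.446 -0.155  0.002]
side can 0.44 [ 0.744 -0.144  0.003]
side flux 0.78 [ 0.745 -0.141  0.005]
side driver 0.63 [ 0.54  -0.318  0.001]
side driver 0.63 [ 0.445 -0.157  0.002]
side meter 0.96 [ 0.495 -0.517  0.001]
side bay 0.93 [0.584 0.202 0.005]
```

View pics/r0.png

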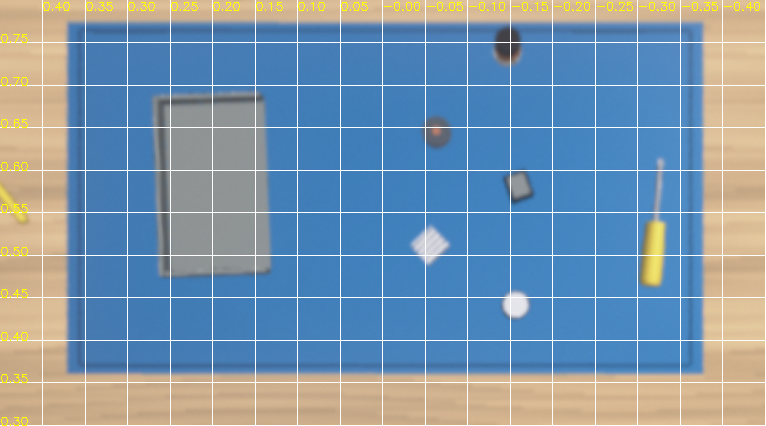

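View pics/s0.png

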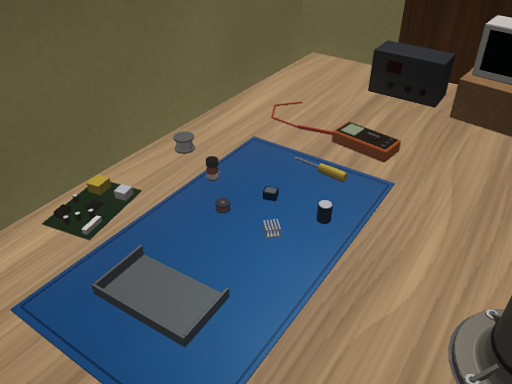

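The overhead picture shows the bay at left (pixels 155–270, 95–275), with its mouth at y≈0.137. The heat sink is at (430,245), the choke at (436,132), the relay at (518,186) and the can at (515,305). All three lanes in +y are clear, so I will push with the fingers slightly open, using them as a cradle.

Emit:
move_arm([
  [-0.67,0.2,0.2,0,0,0,0.11],
  [-0.67,0.4,0.4,0,0,0,0.22],
  [-0.67,0.5,0.55,0,0,0,0.33],
  [-0.67,0.6,0.7,0,0,0,0.44],
  [-0.67,0.7,0.8,0,0,0,0.55],
  [-0.67,0.8,0.9,0,0,0,0.66],
  [-0.67,0.8,1,0,0,0,0.77],
  [-0.67,0.8,1,0,0,0,0.828],
])

```text
time: 2.0
ee_pos: [0.3815, -0.3982, 0.2505]
tcp_rot: [[-0.008, 1.0, 0.0], [1.0, 0.008, 0.001], [0.001, 0.0, -1.0]]
contact_force: [0.6, -0.3, -0.0]
finger_gap: 0.168
finger_force: 0.0
```

Emit:
move_arm([
  [-0.67,0.13,0.2,0,0,0,0],
  [-0.67,0.26,0.4,0,0,0,0],
  [-0.67,0.4,0.6,-0.1,0,0,0],
  [-0.67,0.528,0.8,-0.2,0,0,0],
  [-0.67,0.528,1,-0.3,0,0,0],
  [-0.67,0.528,1,-0.5,0,0,0],
  [-0.67,0.528,1,-0.6,0,0,0],
  [-0.67,0.528,1,-0.6,0,0,0],
])

```text
time: 3.0
ee_pos: [0.5112, -0.1501, 0.0987]
tcp_rot: [[-0.001, 1.0, -0.004], [1.0, 0.001, 0.001], [0.001, -0.004, -1.0]]
contact_force: [-0.2, -0.2, 0.2]
finger_gap: 0.164
finger_force: 0.0
```

Run:
```python
from h import *
s=r.get_state();print(s['ee_pos'],s['tcp_rot'].round(3) if hasattr(s['tcp_rot'],'round') else s['tcp_rot'],s['finger_gap'],s['contact_force'],s['joints'])
```

```text
[ 0.51124493 -0.15008651  0.09873195] [[-0.001  1.    -0.004]
 [ 1.     0.001  0.001]
 [ 0.001 -0.004 -1.   ]] 0.16359873114638598 [-0.23994042 -0.17536082  0.22861448] [ 0.50492394  0.48218494 -0.42010904  1.99423718  0.28798998  0.72633916
 -0.08966755]
```

Emit:
move_arm([
  [-0.67,0,0.12,0,0,0,0],
  [-0.67,0,0.12,-0.1,0,0,0],
  [-0.67,0,0.12,-0.2,0,0,0],
  [-0.67,0,0.12,-0.26,0,0,0],
  [-0.67,0,0.12,-0.29,0,0,0],
  [-0.67,0,0.12,-0.29,0,0,0],
])

```text
time: 3.75
ee_pos: [0.5128, -0.1205, 0.0281]
tcp_rot: [[-0.0, 1.0, 0.0], [1.0, 0.0, -0.0], [-0.0, 0.0, -1.0]]
contact_force: [-0.2, -0.3, -0.1]
finger_gap: 0.166
finger_force: 0.0
```

Run:
```python
from h import *
p=save('side','s1.png')
cv2.imwrite('pics/s1c.png',cv2.resize(p['img'][120:290,170:390,::-1],None,fx=3,fy=3))
```

```text
(no output)
```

View pics/s1c.png

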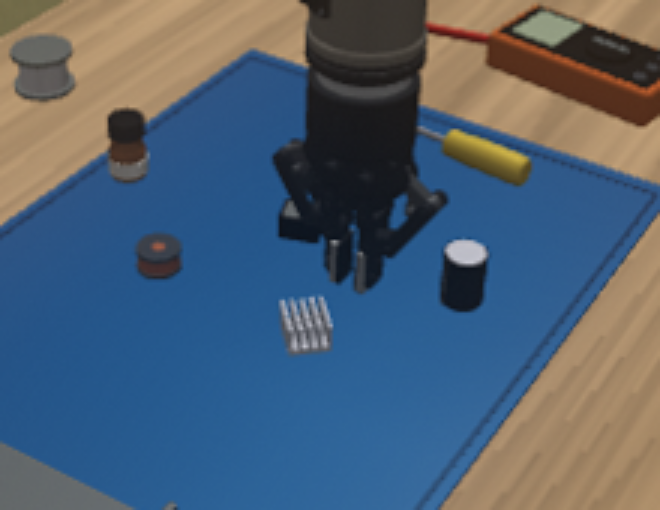

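The picture shows the fingers set as a fork behind the heat sink at about (305,325), level just above the mat and clear of the can at (465,275). Next I push.

Emit:
move_arm([
  [-0.67,0,0.05,0,0,0,0],
  [-0.67,0,0.1,0,0,0,0],
  [-0.67,0.004,0.16,0,0,0,0],
  [-0.67,0.01,0.22,0,0,0,0],
  [-0.67,0.015,0.28,0,0,0,0],
  [-0.67,0.02,0.34,0,0,0,0],
  [-0.67,0.025,0.4,0,0,0,0],
  [-0.67,0.03,0.46,0,0,0,0],
])

```text
time: 4.8
ee_pos: [0.5202, -0.0044, 0.0278]
tcp_rot: [[-0.001, 1.0, 0.0], [1.0, 0.001, -0.0], [-0.0, 0.0, -1.0]]
contact_force: [-0.3, -0.6, 0.3]
finger_gap: 0.166
finger_force: 0.4
```

Emit:
move_arm([
  [-0.67,0,0.05,0,0,0,0],
  [-0.67,0.004,0.1,0,0,0,0],
  [-0.67,0.008,0.15,0,0,0,0],
  [-0.67,0.012,0.2,0,0,0,0],
  [-0.67,0.018,0.25,0,0,0,0],
  [-0.67,0.022,0.3,0,0,0,0],
  [-0.67,0.026,0.35,0,0,0,0],
  [-0.67,0.03,0.4,0,0,0,0],
])

```text
time: 5.8
ee_pos: [0.5276, 0.0954, 0.0278]
tcp_rot: [[-0.001, 1.0, -0.0], [1.0, 0.001, 0.0], [0.0, -0.0, -1.0]]
contact_force: [-0.1, -0.1, -0.2]
finger_gap: 0.164
finger_force: 0.3
```

Run:
```python
from h import *
locs(['heatsink'])
p=save('side','s2.png')
cv2.imwrite('pics/s2c.png',cv2.resize(p['img'][150:384,60:400,::-1],None,fx=2,fy=2))
```

```text
(no output)
```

View pics/s2c.png

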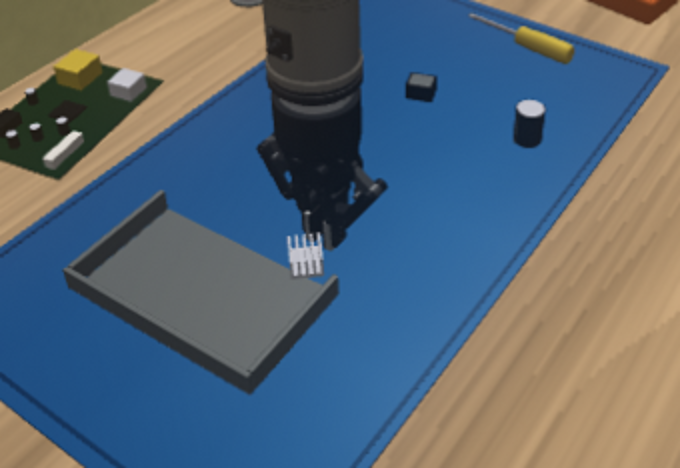

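The picture shows the heat sink at (305,255), cradled at the mouth and clear of the near wall's end at (335,285). I continue the push.

Emit:
move_arm([
  [-0.67,0.004,0.05,0,0,0,0],
  [-0.67,0.006,0.1,0,0,0,0],
  [-0.67,0.01,0.15,0,0,0,0],
  [-0.67,0.01,0.2,0,0,0,0],
  [-0.67,0.01,0.25,0,0,0,0],
  [-0.67,0.01,0.3,0,0,0,0],
  [-0.67,0.01,0.33,0,0,0,0],
  [-0.67,0.01,0.33,0,0,0,0],
])

```text
time: 7.05
ee_pos: [0.53, 0.1779, 0.0278]
tcp_rot: [[-0.002, 1.0, 0.0], [1.0, 0.002, 0.0], [0.0, 0.0, -1.0]]
contact_force: [-0.3, 0.2, 0.3]
finger_gap: 0.158
finger_force: 0.0
```

Emit:
move_arm([
  [-0.67,0,-0.1,0,0,0,0],
  [-0.67,0,-0.2,0.1,0,0,0],
  [-0.67,0,-0.3,0.25,0,0,0],
  [-0.67,0.05,-0.45,0.4,0,0,0],
  [-0.67,0.1,-0.6,0.4,0,0,0],
  [-0.67,0.15,-0.75,0.4,0,0,0],
  [-0.67,0.18,-0.9,0.4,0,0,0],
  [-0.67,0.214,-1,0.4,0,0,0],
])

```text
time: 8.05
ee_pos: [0.5832, -0.0761, 0.1276]
tcp_rot: [[0.002, 1.0, -0.001], [1.0, -0.002, -0.001], [-0.001, -0.001, -1.0]]
contact_force: [0.4, 0.1, 0.2]
finger_gap: 0.164
finger_force: 0.0
```

Run:
```python
from h import *
locs(['heatsink','relay','can','choke'])
print(r.get_state()['ee_pos'])
```

```text
top heatsink 0.6 [0.528 0.202 0.014]
top relay 0.56 [ 0.582 -0.162  0.013]
side heatsink 0.82 [0.529 0.207 0.016]
side relay 0.65 [ 0.582 -0.16   0.013]
side relay 0.28 [ 0.445 -0.155  0.005]
side can 0.66 [ 0.447 -0.154  0.002]
side can 0.43 [0.587 0.201 0.003]
side choke 0.47 [ 0.647 -0.063  0.009]
[ 0.58343992 -0.07180821  0.12788445]
```

Emit:
move_arm([
  [-0.67,0,-0.2,0,0,0,0],
  [-0.67,0,-0.4,0,0,0,0],
  [-0.67,0,-0.58,0,0,0,0],
  [-0.67,0,-0.58,-0.1,0,0,0],
  [-0.67,0,-0.58,-0.2,0,0,0],
  [-0.67,0,-0.58,-0.3,0,0,0],
  [-0.67,0,-0.58,-0.38,0,0,0],
  [-0.67,0,-0.58,-0.4,0,0,0],
])

```text
time: 9.55
ee_pos: [0.5828, -0.2173, 0.0265]
tcp_rot: [[-0.001, 1.0, -0.002], [1.0, 0.001, 0.001], [0.001, -0.002, -1.0]]
contact_force: [-0.1, 1.0, -1.0]
finger_gap: 0.167
finger_force: 0.0
```

Emit:
move_arm([
  [-0.67,0,0.04,0,0,0,0],
  [-0.67,0,0.08,0,0,0,0],
  [-0.67,0,0.12,0,0,0,0],
  [-0.67,0,0.17,0,0,0,0],
  [-0.67,0,0.22,0,0,0,0],
  [-0.67,0,0.28,0,0,0,0],
  [-0.67,0,0.34,0,0,0,0],
  [-0.67,0,0.4,0,0,0,0],
])

```text
time: 10.55
ee_pos: [0.5836, -0.1167, 0.0278]
tcp_rot: [[-0.001, 1.0, 0.0], [1.0, 0.001, 0.0], [0.0, 0.0, -1.0]]
contact_force: [0.2, -0.9, 0.6]
finger_gap: 0.165
finger_force: 0.2
```

Emit:
move_arm([
  [-0.67,0,0.05,0,0,0,0],
  [-0.67,0,0.11,0,0,0,0],
  [-0.67,0,0.17,0,0,0,0],
  [-0.67,0,0.23,0,0,0,0],
  [-0.67,0,0.29,0,0,0,0],
  [-0.67,0,0.35,0,0,0,0],
  [-0.67,0,0.41,0,0,0,0],
  [-0.67,0,0.47,0,0,0,0],
])

```text
time: 11.55
ee_pos: [0.5836, 0.0006, 0.0278]
tcp_rot: [[-0.001, 1.0, 0.0], [1.0, 0.001, 0.0], [0.0, 0.0, -1.0]]
contact_force: [0.4, 0.4, -1.2]
finger_gap: 0.167
finger_force: 0.1
```

Run:
```python
from h import *
locs(['relay','choke','can'])
p=save('side','s3.png')
cv2.imwrite('pics/s3c.png',cv2.resize(p['img'][150:384,60:400,::-1],None,fx=2,fy=2))
```

```text
top relay 0.56 [ 0.44  -0.153  0.   ]
top choke 0.57 [ 0.65  -0.065  0.009]
top can 0.46 [ 0.441 -0.16  -0.001]
top can 0.23 [ 0.647 -0.063  0.012]
side relay 0.51 [0.585 0.03  0.016]
```

View pics/s3c.png

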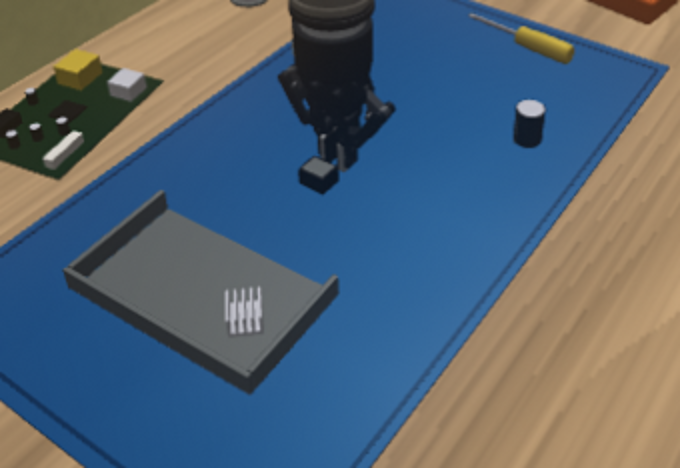

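The picture shows the heat sink inside the bay at (243,310), and the relay at (318,175) square against the fingers. The can is untouched at (530,122).

Emit:
move_arm([
  [-0.67,0,0.05,0,0,0,0],
  [-0.67,0,0.11,0,0,0,0],
  [-0.67,0.005,0.17,0,0,0,0],
  [-0.67,0.01,0.23,0,0,0,0],
  [-0.67,0.015,0.29,0,0,0,0],
  [-0.67,0.02,0.35,0,0,0,0],
  [-0.67,0.024,0.41,0,0,0,0],
  [-0.67,0.024,0.47,0,0,0,0],
])

```text
time: 13.0
ee_pos: [0.5897, 0.1181, 0.0278]
tcp_rot: [[-0.001, 1.0, 0.0], [1.0, 0.001, 0.0], [0.0, 0.0, -1.0]]
contact_force: [0.7, -0.4, 1.1]
finger_gap: 0.166
finger_force: 0.2
```

Emit:
move_arm([
  [-0.67,0,0.05,0,0,0,0],
  [-0.67,0,0.1,0,0,0,0],
  [-0.67,0,0.15,0,0,0,0],
  [-0.67,0,0.2,0,0,0,0],
  [-0.67,0,0.24,0,0,0,0],
  [-0.67,0,0.26,0,0,0,0],
  [-0.67,0,0.26,0,0,0,0],
])

```text
time: 13.88
ee_pos: [0.5895, 0.1825, 0.0278]
tcp_rot: [[-0.001, 1.0, 0.0], [1.0, 0.001, 0.0], [0.0, 0.0, -1.0]]
contact_force: [0.2, 0.3, -1.2]
finger_gap: 0.166
finger_force: 0.0
```

Emit:
move_arm([
  [-0.67,0,-0.1,0,0,0,0],
  [-0.67,0,-0.2,0.1,0,0,0],
  [-0.67,0,-0.3,0.25,0,0,0],
  [-0.67,0.05,-0.45,0.4,0,0,0],
  [-0.67,0.1,-0.6,0.4,0,0,0],
  [-0.67,0.15,-0.75,0.4,0,0,0],
  [-0.67,0.2,-0.9,0.4,0,0,0],
  [-0.67,0.232,-1,0.4,0,0,0],
])

```text
time: 14.88
ee_pos: [0.6477, -0.0714, 0.1277]
tcp_rot: [[0.003, 1.0, -0.0], [1.0, -0.003, -0.001], [-0.001, -0.0, -1.0]]
contact_force: [0.1, 0.9, -0.3]
finger_gap: 0.164
finger_force: 0.0
```

Run:
```python
from h import *
locs(['heatsink','relay','can','choke','flux'])
print(r.get_state()['ee_pos'])
```

```text
top heatsink 0.66 [0.531 0.202 0.014]
top relay 0.57 [0.592 0.206 0.012]
top flux 0.61 [ 0.741 -0.147  0.004]
side heatsink 0.89 [0.531 0.205 0.012]
side relay 0.52 [0.592 0.21  0.013]
side can 0.68 [ 0.442 -0.155 -0.   ]
side choke 0.45 [ 0.648 -0.063  0.012]
side flux 0.78 [ 0.743 -0.142  0.004]
[ 0.64755242 -0.06717188  0.1278945 ]
```

Emit:
move_arm([
  [-0.67,0,-0.2,0,0,0,0],
  [-0.67,0,-0.2,-0.1,0,0,0],
  [-0.67,0,-0.2,-0.2,0,0,0],
  [-0.67,0,-0.2,-0.3,0,0,0],
  [-0.67,0,-0.2,-0.38,0,0,0],
  [-0.67,0,-0.2,-0.4,0,0,0],
])

```text
time: 16.23
ee_pos: [0.6467, -0.1177, 0.0264]
tcp_rot: [[-0.001, 1.0, -0.002], [1.0, 0.001, 0.0], [0.0, -0.002, -1.0]]
contact_force: [0.4, 0.8, 0.6]
finger_gap: 0.167
finger_force: 0.0
```

Emit:
move_arm([
  [-0.67,0,0.04,0,0,0,0],
  [-0.67,0,0.08,0,0,0,0],
  [-0.67,0,0.12,0,0,0,0],
  [-0.67,0,0.17,0,0,0,0],
  [-0.67,0,0.22,0,0,0,0],
  [-0.67,0,0.28,0,0,0,0],
  [-0.67,0,0.34,0,0,0,0],
  [-0.67,0,0.4,0,0,0,0],
])

```text
time: 17.23
ee_pos: [0.6476, -0.0167, 0.0278]
tcp_rot: [[-0.001, 1.0, 0.0], [1.0, 0.001, 0.0], [0.0, 0.0, -1.0]]
contact_force: [0.8, -0.2, 0.1]
finger_gap: 0.164
finger_force: 0.2
```

Emit:
move_arm([
  [-0.67,0,0.05,0,0,0,0],
  [-0.67,0,0.1,0,0,0,0],
  [-0.67,0,0.15,0,0,0,0],
  [-0.67,0,0.2,0,0,0,0],
  [-0.67,0,0.25,0,0,0,0],
  [-0.67,0,0.3,0,0,0,0],
  [-0.67,0,0.35,0,0,0,0],
  [-0.67,0,0.4,0,0,0,0],
])

```text
time: 18.23
ee_pos: [0.6476, 0.0829, 0.0278]
tcp_rot: [[-0.001, 1.0, 0.0], [1.0, 0.001, 0.0], [0.0, 0.0, -1.0]]
contact_force: [-0.3, 0.2, 0.3]
finger_gap: 0.167
finger_force: 0.2
```

Run:
```python
from h import *
locs(['choke'])
p=save('side','s4.png')
cv2.imwrite('pics/s4c.png',cv2.resize(p['img'][150:384,60:400,::-1],None,fx=2,fy=2))
```

```text
side choke 0.71 [0.651 0.116 0.01 ]
```

View pics/s4c.png

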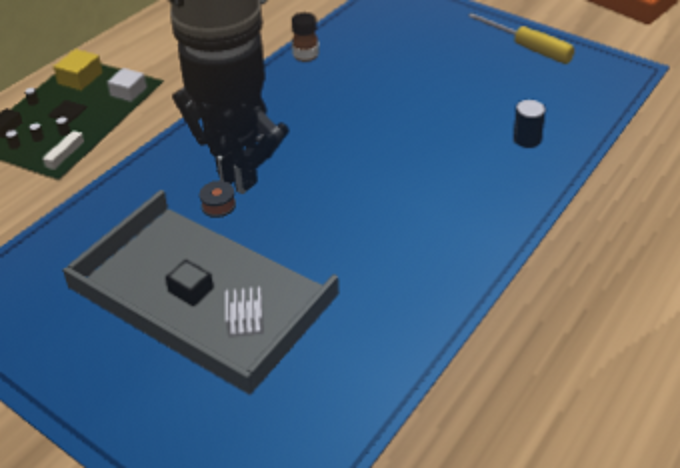

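The relay (190,282) and heat sink (243,310) lie inside the bay. The choke at (217,198) is centred in front of the fingers, so I keep pushing and then retreat.

Emit:
move_arm([
  [-0.67,0,0.05,0,0,0,0],
  [-0.67,0,0.1,0,0,0,0],
  [-0.67,0,0.15,0,0,0,0],
  [-0.67,0,0.2,0,0,0,0],
  [-0.67,0,0.25,0,0,0,0],
  [-0.67,0,0.3,0,0,0,0],
  [-0.67,0,0.34,0,0,0,0],
  [-0.67,0,0.36,0,0,0,0],
])

```text
time: 19.48
ee_pos: [0.6475, 0.1731, 0.0278]
tcp_rot: [[-0.001, 1.0, -0.0], [1.0, 0.001, 0.0], [0.0, -0.0, -1.0]]
contact_force: [0.2, -1.1, 0.0]
finger_gap: 0.165
finger_force: 0.1
```

Emit:
move_arm([
  [-0.67,0,0,0,0,0,0],
  [-0.67,0,-0.1,0,0,0,0],
  [-0.67,0,-0.2,0.1,0,0,0],
  [-0.67,0,-0.3,0.25,0,0,0],
  [-0.67,0,-0.45,0.45,0,0,0],
  [-0.67,0,-0.6,0.65,0,0,0],
  [-0.67,0,-0.8,0.8,0,0,0],
  [-0.67,0,-1,0.8,0,0,0],
])

```text
time: 20.48
ee_pos: [0.6494, -0.0801, 0.2322]
tcp_rot: [[0.0, 1.0, 0.007], [1.0, -0.0, -0.001], [-0.001, 0.007, -1.0]]
contact_force: [0.8, -0.2, -1.4]
finger_gap: 0.168
finger_force: 0.0
```

Run:
```python
from h import *
locs(H,('side',))
p=save('side','s5.png')
cv2.imwrite('pics/s5c.png',cv2.resize(p['img'][150:384,60:400,::-1],None,fx=2,fy=2))
```

```text
side relay 0.64 [0.593 0.208 0.013]
side choke 0.73 [0.647 0.196 0.01 ]
side can 0.54 [ 0.444 -0.154  0.001]
side can 0.26 [0.593 0.208 0.014]
side flux 0.71 [ 0.741 -0.141  0.006]
side driver 0.92 [ 0.542 -0.32   0.005]
side meter 0.81 [ 0.495 -0.517  0.   ]
side bay 0.95 [0.583 0.202 0.003]
```

View pics/s5c.png

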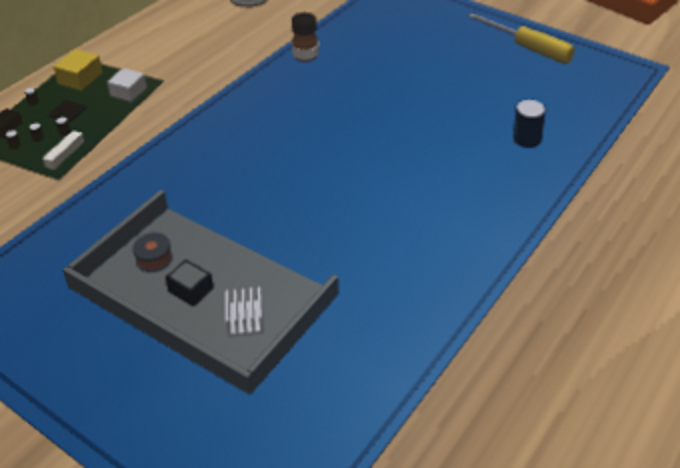

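All three parts lie inside the bay: choke (152,252), relay (190,282) and heat sink (243,310). The can and jar have not moved and the arm is clear, so I hand in.

```bash
python3 -c "
from station import ticket; print(ticket.hand_in())"
```

```text
the job is handed in; nothing more can be done
None
```

The heat sink, relay and choke were pushed along the mat and lie wholly inside the bay; the capacitor, flux jar, screwdriver and multimeter were not disturbed, and I handed the job in at about 21 s (no verdict was returned).

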